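Fill the biscuit bowl on the banquet table

ROBOT

A 6-joint arm with a two-finger parallel gripper is mounted at the origin on the work surface. World frame = base frame: x ahead of the robot, y to its left, z up, the work surface at z = 0. Lengths are in m, angles in rad, forces in N, time in s.
With the tool pointing down it reaches from about 0.325 to 0.875 m from the base axis. Payload 4.4 kg.
Tool frame: the origin (TCP) lies midway between the tips of the shut fingers; the grasp point (between the pads) lies 19 mm behind it (arm.grip_depth is the distance from the TCP to the grasp point, in m); z points along the fingers, y is the line along which they close (so a half turn about z gives the same grasp; the last joint's range is limited). The gripper opens to 85 mm and grips with 20 to 120 N. Pads are 22 mm wide; open, the fingers measure 114 mm over their backs; the gripper's body (76 mm by 85 mm) begins 54 mm behind the grasp point. The pads swing forward as they close: fully open they stand 13 mm farther back than shut.
Start: joints at [1.097, 0.207, 1.542, -0, 1.393, -0.15], TCP at [0.182, 0.545, 0.198] pointing down, gripper open.
Joint ranges: [-2.73, 2.73], [-0.86, 2.22], [0.23, 2.46], [-1.11, 4.25], [0.08, 2.63], [-2.82, 2.82]. Speed limits (rad/s): [2.79, 2.79, 3.14, 3.14, 3.14, 3.14].

INTERFACE

Orientations are given as a 3x3 rotation matrix whose columns are the frame's x, y, z axes.
In Python, from rig import telemetry, eyes, arm gives the robot as it stands.
- The arm moves only by the shell command python3 -m jog 'ROWS' [OPENING] [FORCE]. ROWS is JSON, one flat list of numbers, 6 for each row, row after row: the shift along the world's x, y, z each as a share of 0.3 m, from -1 to 1, then the turn, a rotation vector about the world's x, y, z each as a share of 45 degrees, from -1 to 1. In form: [dx, dy, dz, ax, ay, az, dx, dy, dz, ax, ay, az, ...]. A call has 1 to 8 rows; each row shifts and turns the commanded pose from where the row before left it; what a row does not reach is not made up. A row lasts 1/8 s, in which the tool goes at most 62.5 mm and 10.7 degrees, less where a joint would pass 70% of its speed; a pose out of reach is approached as far as the arm can. A call with a number of a shift or a turn outside -1 to 1 is refused whole. A call with a gripper value outside its range is refused whole. OPENING is the finger opening in mm, from 0 to 85.4, set as the call begins (- or left out, the last holds). The fingers move at their own pace and stop on an object; FORCE is the grip in N (left out, the last holds). Time passes only in rows, so rows that do not move let the fingers close. It gives the time, the measured TCP pose, the force, the opening and the grip force at its end, in the units of the state.
- telemetry.get_obs(): the state, without advancing time (a new reading comes with each control period).
- eyes.capture(name): name is "scene" or "top" or "wrist"; returns the picture (400x640x3 uint8, red, green, blue); there is no depth.
- eyes.camera_model(name): a dict with "fov_y" (degrees; the focal length in pixels is half the picture's height over the tangent of half this angle, whatever the lens; pixels are square), "cx", "cy" (the principal point, pixels), "world_from_camera" (4x4, takes a point from camera to world coordinates); the wrist camera has in their place "tool_from_camera" (4x4, takes a point from camera to tool coordinates, whose origin is the TCP and whose axes are the flange's). Camera axes: x right, y down, z forward; pixel columns grow to the right and rows downward; lengths in m; the calibration is good to about 2 mm. The wrist camera is an equidistant fisheye: a pixel r from the principal point sees the ray r / f radians off the axis. A picture is of the moment at which its call begins: read the wrist's pose just before it. camera_model takes no time and is no camera call.
- arm.sign_off(): hands the job in; it is judged then, once.
The state is a dict: "clock": time; "joints": joint angles; "dq": joint speeds; "joint_efforts": joint torques, N m; "tcp_pos": TCP position; "eef_rot": TCP orientation; "wrist_force": force on the tool from outside, world axes, zero at the start; "wrist_torque": the same for the moment, N m; "grip_width": opening from 0.0 (shut) to 1.0 (fully open); "gripper_force": force on a finger pad.
Only numpy, scipy, OpenCV 4.12 (cv2) and the standard library are available. Lean on these libraries where they do the work, as an engineer would, in place of code of your own. Each camera call takes 0.05 s, during which the arm holds its last target. There are 200 camera calls.

TASK

Nest the wooden bowl inside the wider silver bowl, lowering it until it stands flat on the silver bowl's floor before you let go. Then take the handled tray and tip all three almond biscuits off its open end into the wooden bowl, without the gripper touching the biscuits, and stand the empty tray back on its dark wooden board, squarely and fully on it. Keep the silver bowl about where it stands and leave the teacup and saucer, glass and blue pot alone.

Things in the scene. Friction and masses are not known exactly. Their poses are not given: they have to be found in the camera images.
- silver_bowl: wide polished silver bowl, loose, 0.9 kg, round: 230 mm across the rim, 65 mm tall, wall 5 mm; its flat inner floor, about 55 mm in radius, lies 6 mm above its underside. It stays about where it is. Origin: centre of its underside, z up
- beech_bowl: turned wooden bowl, loose, about 0.28 kg, round: 176 mm across the rim, 95 mm tall, wall 8 mm (pinch the rim from above); foot 90 mm across, side flaring to radius 85 mm at 40 mm up, then nearly upright. Inner floor 8 mm above the underside. Nested, it stands on the silver bowl's floor, rim 101 mm above the table. Origin: centre of its underside, z up
- beech_bowl_rim (a point): centre of the wooden bowl's mouth, level with the rim, 95 mm above its underside
- board: dark wooden serving board on which the tray stands, fixed, 250 (x) x 180 (y) x 10 mm; origin at the centre of its underside (the top is 10 mm up)
- tray: metal tray, loose, 0.38 kg: 190 (x) x 122 (y) mm; floor 3 mm thick, walls 21 mm high on the long sides and the +x end; the -x end is open. Over its middle an arched handle: posts at y = +-58 mm carry a flat white bar along y, 12 mm thick (x), 110 mm long, 22 mm tall, centred 75 mm above the underside. Origin: centre of its underside, z up
- tray_grip (a point): centre of the tray's handle bar, 75 mm above the tray's underside
- tray_lip (a point): middle of the tray's open end, 95 mm from its centre along -x, at the level of the tray's floor (3 mm)
- biscuit1: brown almond biscuit with pale chips, hard, loose, 66 (x) x 26 (y) x 22 mm, lying lengthwise on the tray; origin at the centre of its underside
- biscuit2: brown almond biscuit with pale chips, hard, loose, 66 (x) x 26 (y) x 22 mm, lying lengthwise on the tray; origin at the centre of its underside
- biscuit3: brown almond biscuit with pale chips, hard, loose, 66 (x) x 26 (y) x 22 mm, lying lengthwise on the tray; origin at the centre of its underside
- biscuit1_mid (a point): centre of biscuit1, 11 mm above its underside
- biscuit2_mid (a point): centre of biscuit2, 11 mm above its underside
- biscuit3_mid (a point): centre of biscuit3, 11 mm above its underside
- teacup: white porcelain teacup with a gilt band, 72 mm across, 60 mm tall, on its saucer beyond the bowls; origin at the centre of its underside; not to be disturbed
- saucer: white and blue saucer, 120 mm across, 12 mm tall; origin at the centre of its underside; not to be disturbed
- goblet: clear stemmed glass, 70 mm across, 165 mm tall; origin at the centre of its foot; not to be disturbed
- sugar_pot: blue lidded pot, 68 mm across, 75 mm tall, beyond the bowls; origin at the centre of its underside; not to be disturbed
Mind the look-alikes: they are no part of the job. Leave any pink or purple look-alike of the biscuit3 alone.

How it is judged:
By the outcome, as a careful person would: the job done as asked, in the order asked, and still so for the second after the job is handed in, with the robot touching nothing.
It also fails if it takes over 72 s, if anything falls off the work surface, if the arm or the gripper's body presses on something with over 40 N, if the wrist force passes 120 N, or if a joint passes its speed limit or range.

## Working session

There is one attempt and no reset: what is moved stays moved. The work goes in short steps, Python scripts to look and compute and a shell command to move; the robot and the scene stay as the last step left them, time stands still between calls to the robot, and variables do not carry over. Pictures are saved under pics/ and viewed, at most 10 in all, crops included, and the job is handed in when it is done.

```bash
ls; mkdir -p pics; cat > h.py <<'E'
import numpy as np, cv2
from rig import telemetry, eyes, arm
def cap(n,f):
    im=eyes.capture(n); cv2.imwrite('pics/'+f,im[:,:,::-1]); return im
def ray(n,u,v,im_h=400):
    m=eyes.camera_model(n); f=im_h/2/np.tan(np.radians(m['fov_y']/2))
    x,y=u-m['cx'],v-m['cy']
    if n=='wrist':
        r=np.hypot(x,y); t=r/f; d=np.array([x/r*np.sin(t),y/r*np.sin(t),np.cos(t)]) if r>0 else np.array([0,0,1.])
        o=telemetry.get_obs(); T=np.eye(4); T[:3,:3]=o['eef_rot']; T[:3,3]=o['tcp_pos']; T=T@np.array(m['tool_from_camera'])
    else:
        d=np.array([x/f,y/f,1]); T=np.array(m['world_from_camera'])
    return T[:3,3],T[:3,:3]@d
def onz(n,u,v,z):
    o,d=ray(n,u,v); return o+d*(z-o[2])/d[2]
E
python3 - <<'E'
from h import *
a=cap('scene','s1.png');b=cap('top','t1.png')
for n in('scene','top'):
    print(eyes.camera_model(n))
o=telemetry.get_obs();print({k:np.round(v,3).tolist() for k,v in o.items()})
E
```

```text
pics
{'fov_y': 44.086947031959255, 'cx': 311.9973691912608, 'cy': 190.00718638205794, 'world_from_camera': array([[ 0.68278936,  0.63420802, -0.36273802,  1.00774922],
       [ 0.730497  , -0.58366371,  0.3545572 , -0.50918422],
       [ 0.013146  , -0.50706692, -0.86180643,  1.19531644],
       [ 0.        ,  0.        ,  0.        ,  1.        ]])}
{'fov_y': 57.00114385044345, 'cx': 314.77794032845367, 'cy': 196.5001261218765, 'world_from_camera': array([[-0.0121805 , -0.99412343,  0.10756504,  0.42491746],
       [-0.99987213,  0.0132239 ,  0.00899221, -0.0638542 ],
       [-0.01036179, -0.10744175, -0.99415738,  1.0701349 ],
       [ 0.        ,  0.        ,  0.        ,  1.        ]])}
{'clock': 0.1, 'joints': [1.097, 0.207, 1.543, 0.0, 1.393, -0.151], 'dq': [0.001, 0.001, -0.002, 0.001, 0.0, 0.001], 'joint_efforts': [-0.001, -38.409, -29.255, -0.0, 0.005, -0.0], 'tcp_pos': [0.182, 0.545, 0.197], 'eef_rot': [[-0.948, 0.317, -0.001], [0.317, 0.948, -0.002], [0.0, -0.002, -1.0]], 'wrist_force': [-0.094, 0.192, 0.165], 'wrist_torque': [-0.022, 0.027, 0.013], 'gripper_force': 0.0, 'grip_width': 1.0}
```

View pics/t1.png

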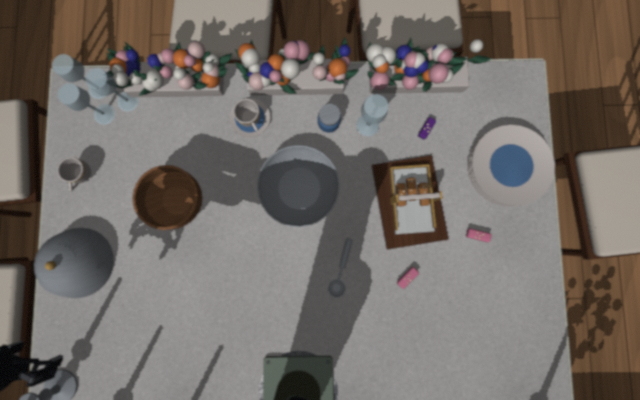

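View pics/s1.png

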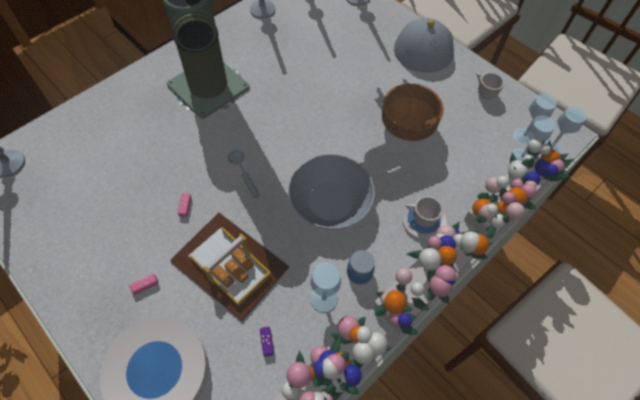

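The top view shows the wooden bowl at about (167,197), the silver bowl at (298,185), and the tray at (415,200) with its handle bar at (417,197). The scene view agrees, so I'll zoom in and measure.

```bash
python3 - <<'E'
from h import *
b=cv2.imread('pics/t1.png');a=cv2.imread('pics/s1.png')
g=lambda i:np.clip(i.astype(float)*1.5,0,255).astype(np.uint8)
c1=cv2.resize(g(b[140:260,360:460]),(500,600),interpolation=cv2.INTER_CUBIC)
c2=cv2.resize(g(a[205:325,165:295])[:, :],(300,277),interpolation=cv2.INTER_CUBIC)
c3=cv2.resize(g(b[150:240,120:220]),(300,270),interpolation=cv2.INTER_CUBIC)
cv2.imwrite('pics/c1.png',np.hstack([c1,np.vstack([c2,c3,np.zeros((53,300,3),np.uint8)])]))
hsv=cv2.cvtColor(b,cv2.COLOR_BGR2HSV)
def blob(m,roi):
    x0,y0,x1,y1=roi;k=np.zeros_like(m);k[y0:y1,x0:x1]=m[y0:y1,x0:x1]
    cs,_=cv2.findContours(k,cv2.RETR_EXTERNAL,cv2.CHAIN_APPROX_NONE);return max(cs,key=cv2.contourArea)
br=cv2.inRange(hsv,(3,90,20),(20,255,255))
c=blob(br,(120,150,215,240));(u,v),r=cv2.minEnclosingCircle(c);print('beech',u,v,r,cv2.boundingRect(c),onz('top',u,v,.095))
f=200/np.tan(np.radians(57/2)); print('exp r',.088*f/(1.07-.095))
c=blob(br,(360,140,460,260));R=cv2.minAreaRect(c);print('board',R,onz('top',*R[0],.01));print([onz('top',*p,.01)[:2].round(3).tolist() for p in cv2.boxPoints(R)])
# silver rim by circle
for u,v in[(298,148),(258,185),(338,185),(298,224)]:print(onz('top',u,v,.065).round(3))
gr=cv2.GaussianBlur(cv2.cvtColor(b,cv2.COLOR_BGR2GRAY),(3,3),0)
print(cv2.HoughCircles(gr[130:240,240:360],cv2.HOUGH_GRADIENT,1,20,param1=60,param2=12,minRadius=34,maxRadius=46), 'exp',.115*f/1.005)
E
```

```text
beech 166.81617736816406 197.5306396484375 33.820438385009766 (133, 166, 68, 64) [0.532915  0.3405295 0.095    ]
exp r 33.2463257376296
board ((410.16217041015625, 201.4729766845703), (84.5010757446289, 62.636009216308594), 80.53767395019531) [ 0.52154393 -0.32907545  0.01      ]
[[0.63, -0.223], [0.658, -0.404], [0.416, -0.432], [0.389, -0.256]]
[ 0.67  -0.01   0.065]
[0.568 0.101 0.065]
[ 0.565 -0.119  0.065]
[ 0.459 -0.008  0.065]
[[[57.5 54.5 40.8]
  [69.5 36.5 34.3]]] exp 42.1499804763876
```

View pics/c1.png

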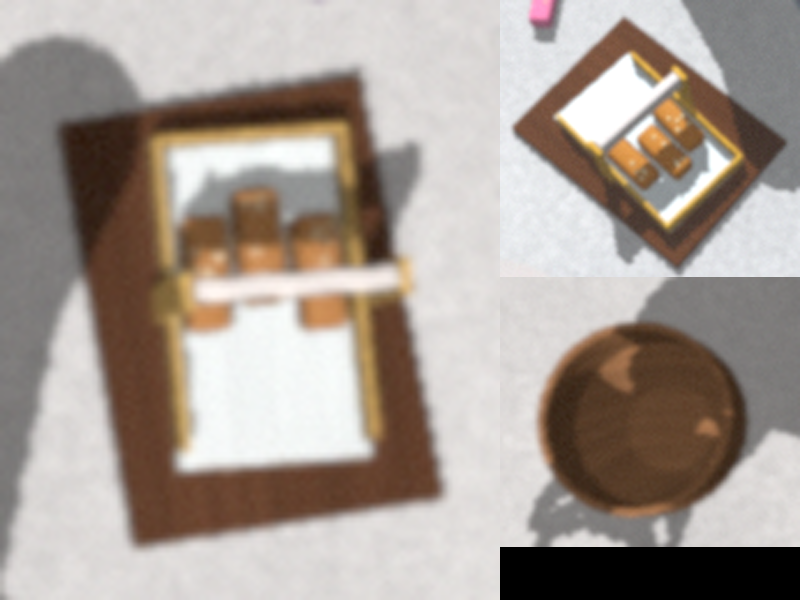

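The tray's closed end faces away from the robot and its open end faces towards it, with three biscuits lying just beyond the bar. I'll move towards the bowl rim while I calculate the tray frame.

```bash
python3 -m jog '[0.12,-0.105,0,0,0,0,0.12,-0.105,0,0,0,0,0.12,-0.105,0,0,0,0,0.12,-0.105,0,0,0,0,0.12,-0.105,0,0,0,0,0.12,-0.105,0,0,0,0,0.12,-0.105,0,0,0,0,0,0,0,0,0,0]' 45 70
python3 - <<'E'
from h import *
o=telemetry.get_obs();print(o['tcp_pos'])
w=cap('wrist','w1.png')
P=lambda u,v,z:onz('top',u,v,z)[:2]
op=[P(395,234,.013),P(435,231,.013)];cl=[P(390,166,.031),P(430,164.4,.031)]
bar=[P(398.5,198.5,.096),P(441,194.5,.096)]
print('open',op,'closed',cl,'bar',bar, sum(bar)/2)
ax=sum(cl)/2-sum(op)/2;print('axis',ax,np.degrees(np.arctan2(ax[1],ax[0])), 'ctr',(sum(cl)+sum(op))/4)
d=bar[0]-bar[1];print('bar perp',np.degrees(np.arctan2(-d[0],d[1])))
# silver: top profile through the centre
b=cv2.imread('pics/t1.png').astype(int).sum(2)
print(b[185,250:266],b[185,330:346],b[215:232,298],b[140:156,298])
E
```

```text
clock: 1.1
tcp_pos: [0.4364, 0.3224, 0.197]
eef_rot: [[-0.947, 0.322, -0.0], [0.322, 0.947, -0.001], [-0.0, -0.001, -1.0]]
wrist_force: [-0.8, 0.7, 0.0]
grip_width: 0.527
gripper_force: 0.0
[0.43638163 0.32243546 0.1970484 ]
open [array([ 0.42880476, -0.2815289 ]), array([ 0.43591074, -0.39550534])] closed [array([ 0.62213464, -0.27043655]), array([ 0.62515361, -0.38455467])] bar [array([ 0.52202758, -0.27702873]), array([ 0.53119844, -0.38986905])] [ 0.52661301 -0.33344889]
axis [0.19128638 0.01102151] 3.2976140721120464 ctr [ 0.52800094 -0.33300636]
bar perp 4.646379207165765
[236 240 243 246 249 247 238 216 191 168 168 173 177 182 177 182] [189 187 183 184 177 175 172 177 204 228 245 249 248 251 254 251] [186 182 179 180 183 180 180 178 173 179 242 352 423 455 461 457 457] [249 244 248 253 271 330 381 381 372 373 378 386 388 388 390 393]
```

View pics/w1.png

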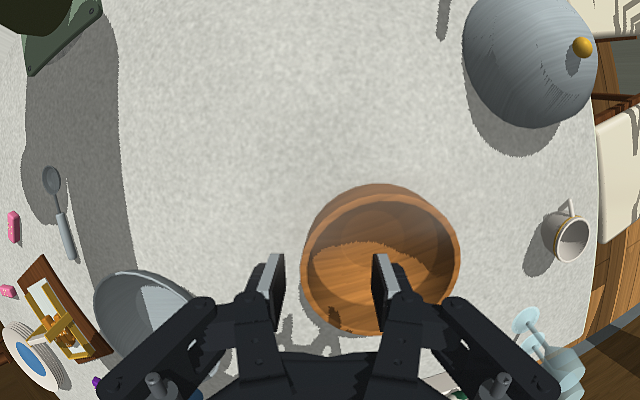

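The wrist view shows the wooden bowl's rim spanning columns 300 to 461, with its top at (380,184). I'll fit the rim circle from those pixels.

```bash
python3 - <<'E'
from h import *
from scipy.optimize import least_squares
def circ(p):
    p=np.array(p);s=least_squares(lambda q:np.hypot(*(p-q[:2]).T)-q[2],[*p.mean(0),.1]);return s.x,s.fun
w=cv2.imread('pics/w1.png');hsv=cv2.cvtColor(w,cv2.COLOR_BGR2HSV)
m=cv2.inRange(hsv,(5,90,60),(22,255,255));k=np.zeros_like(m);k[170:345,285:475]=m[170:345,285:475]
cs,_=cv2.findContours(k,cv2.RETR_EXTERNAL,cv2.CHAIN_APPROX_NONE);c=max(cs,key=cv2.contourArea)[:,0]
print(cv2.boundingRect(c))
for u,v in [(301,262),(461,252),(380,185),(365,337)]: print(onz('wrist',u,v,.095).round(3))
# leftmost / rightmost per row, rim only rows 200..300
pts=[]
for v in range(235,300,5):
    r=c[c[:,1]==v][:,0]; pts+= [(r.min(),v),(r.max(),v)]
q=[onz('wrist',*p,.095)[:2] for p in pts]; x,f=circ(q);print('beech',x,np.abs(f).max())
print('silver top',onz('top',298,185,.065))
E
```

```text
(300, 184, 160, 152)
[0.493 0.275 0.095]
[0.539 0.438 0.095]
[0.441 0.373 0.095]
[0.613 0.309 0.095]
beech [0.53272247 0.35044623 0.08608054] 0.0009041709208090082
silver top [ 0.56615507 -0.00892215  0.065     ]
```

```bash
python3 -m jog '[0.08,-0.06,0,0,0,0,0.08,-0.06,0,0,0,0,0.08,-0.06,0,0,0,0,0,0,0,0,0,0,0,0,0,0,0,0]'
cat >> h.py <<'E'
from scipy.optimize import least_squares
def circ(p,r=None):
    p=np.array(p);s=least_squares(lambda q:np.hypot(*(p-q[:2]).T)-(q[2] if r is None else r),[*p.mean(0),.1],loss='soft_l1',f_scale=.002);return s.x,np.abs(np.hypot(*(p-s.x[:2]).T)-(s.x[2] if r is None else r))
E
python3 - <<'E'
from h import *
w=cap('wrist','w2.png');w=w[:,:,::-1].copy();hsv=cv2.cvtColor(w,cv2.COLOR_BGR2HSV)
m=cv2.inRange(hsv,(5,90,60),(22,255,255));k=np.zeros_like(m);k[100:345,285:600]=m[100:345,285:600]
cs,_=cv2.findContours(k,cv2.RETR_EXTERNAL,cv2.CHAIN_APPROX_NONE);c=max(cs,key=cv2.contourArea)
cv2.drawContours(w,[c],-1,(0,255,0),1);c=c[:,0]
print(cv2.boundingRect(c))
t=cap('top','t2.png')[:,:,::-1]
g=cv2.resize(t[150:250,100:250],(600,400),interpolation=cv2.INTER_CUBIC)
o=np.zeros((600,640,3),np.uint8);o[:300]=w[100:400];o[300:600,:450]=cv2.resize(g,(450,300));cv2.imwrite('pics/c2.png',o)
E
```

```text
clock: 1.78
tcp_pos: [0.505, 0.2719, 0.1972]
eef_rot: [[-0.949, 0.316, -0.002], [0.316, 0.949, 0.0], [0.002, -0.0, -1.0]]
wrist_force: [-0.2, -0.2, 0.3]
grip_width: 0.528
gripper_force: 0.0
(325, 110, 168, 169)
```

View pics/c2.png

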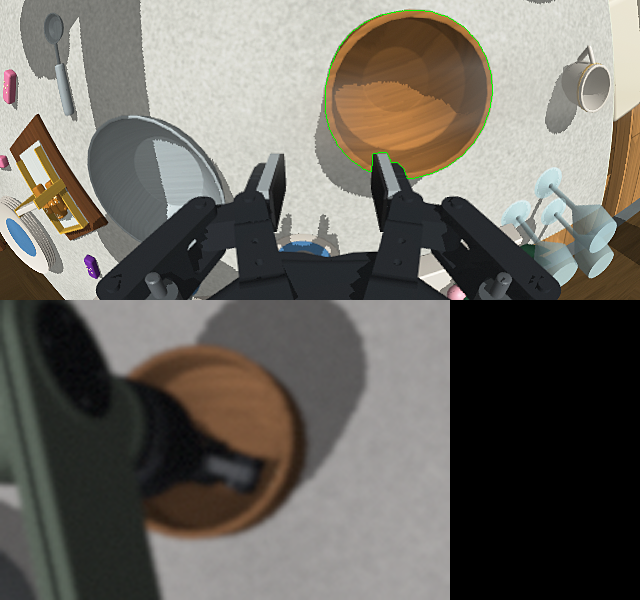

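The contour around the wooden bowl is clean, covering full-frame columns 325 to 493 and rows 110 to 279. I'll fit a circle to that and also get the silver bowl's centre from this picture.

```bash
python3 - <<'E'
from h import *
w=cv2.imread('pics/w2.png');hsv=cv2.cvtColor(w,cv2.COLOR_BGR2HSV)
m=cv2.inRange(hsv,(5,90,60),(22,255,255));k=np.zeros_like(m);k[100:345,285:600]=m[100:345,285:600]
cs,_=cv2.findContours(k,cv2.RETR_EXTERNAL,cv2.CHAIN_APPROX_NONE);c=max(cs,key=cv2.contourArea)[:,0]
c=c[(c[:,1]<250)][::4]
q=[onz('wrist',*p,.095)[:2] for p in c];x,f=circ(q);print('beech',x,f.max())
o=telemetry.get_obs();R=np.array(o['eef_rot']);y=R[:2,1];tcp=np.array(o['tcp_pos']);print(tcp,y)
for r in(.084,):
  t=x[:2]-r*y/np.linalg.norm(y);print('target',t,(t-tcp[:2])/.3)
# silver rim visible points (full-frame) left arc
s=[(88,235),(104,218),(130,214),(165,226),(195,250)]
s=[onz('wrist',*p,.065)[:2] for p in s];print(np.round(s,3));print('silver',circ(s),circ(s,.115)[0])
E
```

```text
beech [0.53512832 0.34844857 0.08654231] 0.0020839841687336214
[0.50508022 0.27192877 0.19739325] [0.31546482 0.94893727]
target [0.50862928 0.26873784] [ 0.01183017 -0.01063644]
[[ 0.459 -0.063]
 [ 0.448 -0.017]
 [ 0.457  0.03 ]
 [ 0.487  0.074]
 [ 0.527  0.098]]
silver (array([ 0.56741135, -0.01371953,  0.11903164]), array([0.00024327, 0.00054201, 0.00023846, 0.00020523, 0.00015979])) [ 0.56303288 -0.01193858  0.1       ]
```

```bash
python3 -m jog '[0.012,-0.013,-0.1,0,0,0,0,0,-0.1,0,0,0,0,0,-0.1,0,0,0,0,0,-0.08,0,0,0,0,0,-0.06,0,0,0,0,0,0,0,0,0]' 45 70 && python3 -m jog '[0,0,0,0,0,0,0,0,0,0,0,0,0,0,0,0,0,0,0,0,0,0,0,0]' 0 70 && python3 -m jog '[0,0,0.02,0,0,0,0,0,0.05,0,0,0,0,0,0.08,0,0,0,0,0,0.1,0,0,0,0,0,0.1,0,0,0,0,0,0.05,0,0,0,0,0,0,0,0,0]'
python3 - <<'E'
from h import *
w=cap('wrist','w3.png');s=cap('scene','s3.png')
o=np.zeros((600,640,3),np.uint8);o[:400]=w;o[400:]=s[20:220];cv2.imwrite('pics/c3.png',o[:,:,::-1])
E
```

```text
clock: 2.62
tcp_pos: [0.5082, 0.2669, 0.0641]
eef_rot: [[-0.949, 0.316, -0.003], [0.316, 0.949, -0.001], [0.003, -0.002, -1.0]]
wrist_force: [0.0, -0.7, 0.2]
grip_width: 0.528
gripper_force: 0.0
clock: 3.12
tcp_pos: [0.5103, 0.267, 0.0661]
eef_rot: [[-0.948, 0.317, 0.001], [0.317, 0.948, 0.0], [-0.001, 0.001, -1.0]]
wrist_force: [0.2, -0.9, -0.8]
grip_width: -0.001
gripper_force: 0.0
clock: 4.0
tcp_pos: [0.5111, 0.2673, 0.1874]
eef_rot: [[-0.948, 0.317, 0.003], [0.317, 0.948, 0.001], [-0.003, 0.002, -1.0]]
wrist_force: [-0.9, 0.8, -0.3]
grip_width: -0.001
gripper_force: 0.0
```

View pics/c3.png

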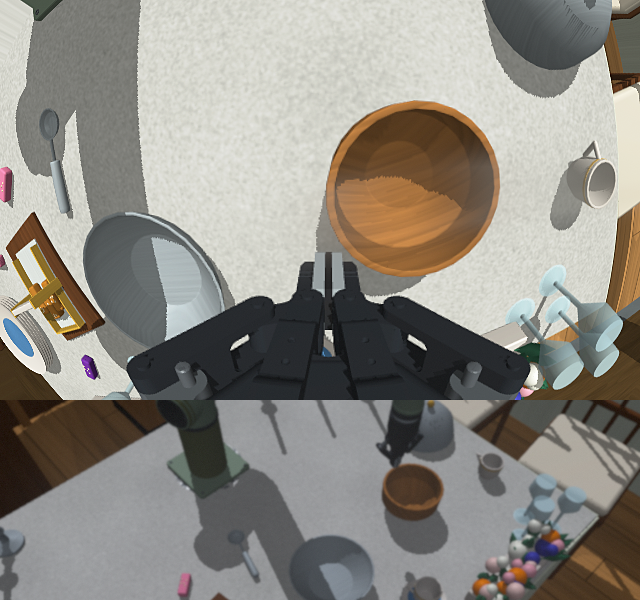

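The grasp missed: the fingers shut beside the bowl. I need to check the wrist frame convention against the fixed cameras.

```bash
python3 - <<'E'
from h import *
m=eyes.camera_model('wrist');print({k:np.round(v,3).tolist() for k,v in m.items()})
print('tip from top t2 z=.197',onz('top',181,207,.197),'scene s3 tip z .187',onz('scene',393,85,.187), 'telemetry',telemetry.get_obs()['tcp_pos'])
# project TCP into wrist image
T=np.linalg.inv(np.array(m['tool_from_camera']));f=200/np.tan(np.radians(m['fov_y']/2))
for p in([0,0,0],[0,.02,0],[.02,0,0],[0,0,.1]):
    c=T[:3,:3]@p+T[:3,3];r=np.hypot(c[0],c[1]);a=np.arctan2(r,c[2]);print(p,m['cx']+f*a*c[0]/r,m['cy']+f*a*c[1]/r)
# scene: bowl centre by ellipse; rim plane .095
for n,fn,roi in(('scene','s3.png',(370,50,460,130)),('top','t1.png',(120,150,215,240))):
    im=cv2.imread('pics/'+fn);k=cv2.inRange(cv2.cvtColor(im,cv2.COLOR_BGR2HSV),(3,90,20),(20,255,255));z=np.zeros_like(k);x0,y0,x1,y1=roi;z[y0:y1,x0:x1]=k[y0:y1,x0:x1]
    c=max(cv2.findContours(z,cv2.RETR_EXTERNAL,cv2.CHAIN_APPROX_NONE)[0],key=cv2.contourArea)[:,0]
    print(n,cv2.boundingRect(c))
    if n=='scene':
        print([onz(n,u,v,.095)[:2].round(3) for u,v in((382,c[c[:,0]==c[:,0].min()][0][1]),(c[:,0].max(),c[c[:,0]==c[:,0].max()][0][1]))])
E
```

```text
{'fov_y': 65.706, 'cx': 327.971, 'cy': 206.699, 'tool_from_camera': [[0.0, -0.95, -0.312, 0.08], [1.0, 0.0, 0.0, -0.0], [0.0, -0.312, 0.95, -0.176], [0.0, 0.0, 0.0, 1.0]]}
tip from top t2 z=.197 [0.49843697 0.26353846 0.197     ] scene s3 tip z .187 [0.49062743 0.29338428 0.187     ] telemetry [0.50931837 0.26667058 0.1846483 ]
[0, 0, 0] 328.56957182138507 240.46820816343285
[0, 0.02, 0] 360.4719378901589 240.3552157118782
[0.02, 0, 0] 328.60367700265897 210.1679489357565
[0, 0, 0.1] 328.3778914745128 195.8410762826227
scene (383, 84, 60, 46)
[array([0.471, 0.289]), array([0.612, 0.389])]
top (133, 166, 68, 64)
```

```bash
python3 - <<'E'
from h import *
def bowl(im,roi,lo=(5,90,20)):
    k=cv2.inRange(cv2.cvtColor(im,cv2.COLOR_BGR2HSV),lo,(22,255,255));z=np.zeros_like(k);x0,y0,x1,y1=roi;z[y0:y1,x0:x1]=k[y0:y1,x0:x1]
    return max(cv2.findContours(z,cv2.RETR_EXTERNAL,cv2.CHAIN_APPROX_NONE)[0],key=cv2.contourArea)[:,0]
for n in('s1','s3'):print(n,cv2.boundingRect(bowl(cv2.imread(f'pics/{n}.png'),(370,50,460,150))))
w=cap('wrist','w4.png')[:,:,::-1].copy();c=bowl(w,(285,60,600,300));print(cv2.boundingRect(c))
c=c[c[:,1]<240][::4];print(circ([onz('wrist',*p,.095)[:2] for p in c])[0],telemetry.get_obs()['tcp_pos'])
t=cap('top','t4.png')[:,:,::-1];s=cap('scene','s4.png')[:,:,::-1]
g=lambda i,w,h:np.clip(1.5*cv2.resize(i,(w,h),interpolation=cv2.INTER_CUBIC).astype(float),0,255).astype(np.uint8)
cv2.imwrite('pics/c4.png',np.hstack([g(s[30:150,350:450],400,480),g(t[140:260,120:220],400,480)]))
E
```

```text
s1 (384, 84, 59, 56)
s3 (383, 84, 60, 56)
(328, 103, 175, 177)
[0.53421681 0.34799711 0.08629137] [0.50900157 0.26653846 0.1840562 ]
```

View pics/c4.png

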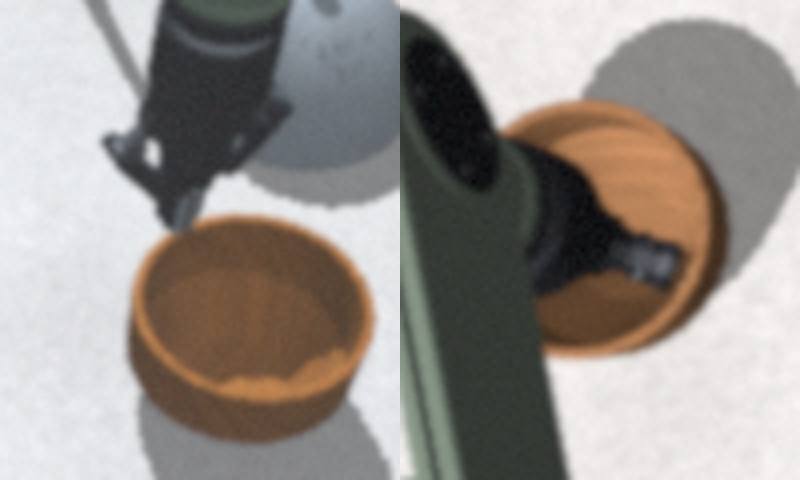

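The left crop (scene) shows the fingertip at about (395.5,88) and the rim ellipse centred at about (413,106). In the right crop (top), the tip is at about (186,205.5). I'll triangulate both.

```bash
python3 - <<'E'
from h import *
def tri(obs):
    A=np.zeros((3,3));b=np.zeros(3);L=[]
    for n,u,v in obs:
        o,d=ray(n,u,v);d=d/np.linalg.norm(d);M=np.eye(3)-np.outer(d,d);A+=M;b+=M@o;L.append((o,d))
    p=np.linalg.solve(A,b);return p.round(3),[round(float(np.linalg.norm(np.cross(p-o,d))),4) for o,d in L]
print('tip',tri([('scene',395.5,88),('top',186,205.5)]),telemetry.get_obs()['tcp_pos'])
print('bowl rim',tri([('scene',413,106),('top',167,197.5)]),tri([('scene',413,106),('wrist',415,191)]),tri([('top',167,197.5),('wrist',415,191)]))
print(onz('scene',413,106,.095),onz('top',167,197.5,.095),onz('wrist',415,191,.095))
print('silver',tri([('scene',332,190),('top',298,185)]))
E
```

```text
tip (array([0.509, 0.259, 0.21 ]), [0.0133, 0.0133]) [0.50895612 0.26653902 0.18386345]
bowl rim (array([0.535, 0.344, 0.096]), [0.0046, 0.0046]) (array([0.532, 0.349, 0.089]), [0.0051, 0.0051]) (array([0.535, 0.349, 0.071]), [0.0009, 0.0009])
[0.53654304 0.34956784 0.095     ] [0.53299085 0.34003861 0.095     ] [0.52598158 0.34386206 0.095     ]
silver (array([ 0.567, -0.007,  0.066]), [0.0021, 0.0021])
```

The finger tips sit higher than I assumed. The scene, top and wrist views all put them about 25 mm behind the nominal TCP, so they closed above the rim. I'll open, go deeper and try again.

```bash
python3 -m jog '[0,0,0,0,0,0,0,0,-0.08,0,0,0,0,0,-0.1,0,0,0,0,0,-0.1,0,0,0,0,0,-0.1,0,0,0,0,0,-0.05,0,0,0,0,0,-0.035,0,0,0,0,0,0,0,0,0]' 45 70 && python3 -m jog '[0,0,0,0,0,0,0,0,0,0,0,0,0,0,0,0,0,0,0,0,0,0,0,0]' 0 70
```

```text
clock: 5.25
tcp_pos: [0.5099, 0.2669, 0.0458]
eef_rot: [[-0.948, 0.317, -0.001], [0.317, 0.948, -0.0], [0.001, -0.0, -1.0]]
wrist_force: [-0.2, -0.2, -0.0]
grip_width: 0.524
gripper_force: 0.0
clock: 5.75
tcp_pos: [0.5119, 0.2675, 0.0477]
eef_rot: [[-0.948, 0.317, 0.004], [0.317, 0.948, 0.001], [-0.003, 0.003, -1.0]]
wrist_force: [2.0, 0.4, 4.9]
grip_width: 0.084
gripper_force: 66.2
```

```bash
python3 -m jog '[0,0,0.02,0,0,0,0,0,0.05,0,0,0,0,0,0.09,0,0,0,0,0,0.1,0,0,0,0,0,0.1,0,0,0,0,0,0.08,0,0,0,0,0,0.03,0,0,0,0,0,0,0,0,0]' 0 90
python3 - <<'E'
from h import *
w=cap('wrist','w5.png');s=cap('scene','s5.png')
o=np.zeros((600,640,3),np.uint8);o[:400]=w;o[400:,:]=cv2.resize(s[0:130,300:500],(640,416))[:200];cv2.imwrite('pics/c5.png',o[:,:,::-1])
print(telemetry.get_obs()['tcp_pos'],telemetry.get_obs()['wrist_force'])
E
```

```text
clock: 6.75
tcp_pos: [0.5096, 0.2667, 0.187]
eef_rot: [[-0.948, 0.317, -0.0], [0.317, 0.948, -0.0], [0.0, -0.001, -1.0]]
wrist_force: [1.4, 0.1, -3.3]
grip_width: 0.074
gripper_force: 84.8
[0.50877922 0.26642013 0.18549322] [-0.775555    0.27305762 -3.34649586]
```

View pics/c5.png

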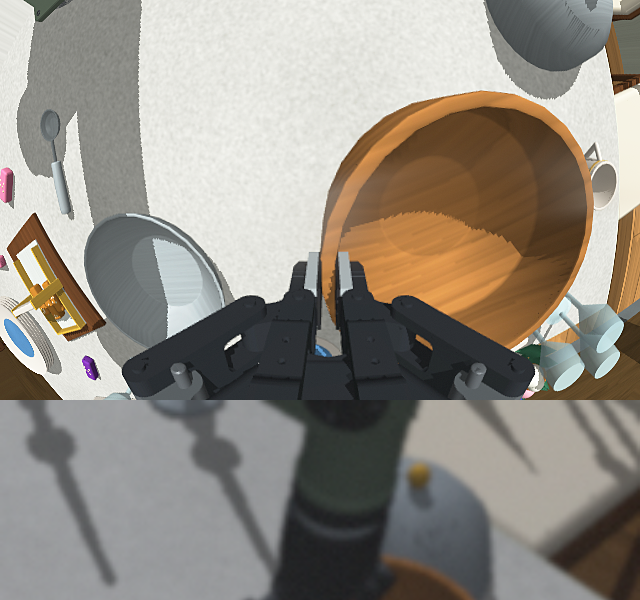

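The bowl is held by its rim and looks level. Now I'll carry it over the silver bowl.

```bash
python3 -m jog '[0.004,-0.04,0,0,0,0,0.008,-0.08,0,0,0,0,0.01,-0.11,0,0,0,0,0.01,-0.12,0,0,0,0,0.01,-0.12,0,0,0,0,0.01,-0.12,0,0,0,0,0.01,-0.12,0,0,0,0,0.01,-0.12,0,0,0,0]' && python3 -m jog '[0.01,-0.12,0,0,0,0,0.01,-0.11,0,0,0,0,0.01,-0.08,0,0,0,0,0.005,-0.05,0,0,0,0,0,0,-0.03,0,0,0,0,0,-0.05,0,0,0,0,0,0,0,0,0,0,0,0,0,0,0]'
python3 - <<'E'
from h import *
for n in('scene','top','wrist'):cap(n,n[0]+'6.png')
print(telemetry.get_obs()['tcp_pos'])
t=cv2.imread('pics/t6.png');s=cv2.imread('pics/s6.png')
g=lambda i,w,h:np.clip(1.5*cv2.resize(i,(w,h),interpolation=cv2.INTER_CUBIC).astype(float),0,255).astype(np.uint8)
cv2.imwrite('pics/c6.png',np.vstack([np.hstack([g(s[130:250,270:390],320,320),g(t[130:250,240:360],320,320)]),cv2.imread('pics/w6.png')[60:340]]))
E
```

```text
clock: 7.85
tcp_pos: [0.5309, 0.0159, 0.1862]
eef_rot: [[-0.948, 0.318, -0.001], [0.318, 0.948, -0.0], [0.001, -0.001, -1.0]]
wrist_force: [0.2, -0.1, -3.4]
grip_width: 0.076
gripper_force: 84.8
clock: 8.85
tcp_pos: [0.542, -0.0893, 0.1627]
eef_rot: [[-0.949, 0.316, -0.001], [0.316, 0.949, 0.0], [0.001, 0.0, -1.0]]
wrist_force: [0.5, -0.2, -2.1]
grip_width: 0.075
gripper_force: 84.9
[ 0.54257819 -0.08985575  0.1636374 ]
```

View pics/c6.png

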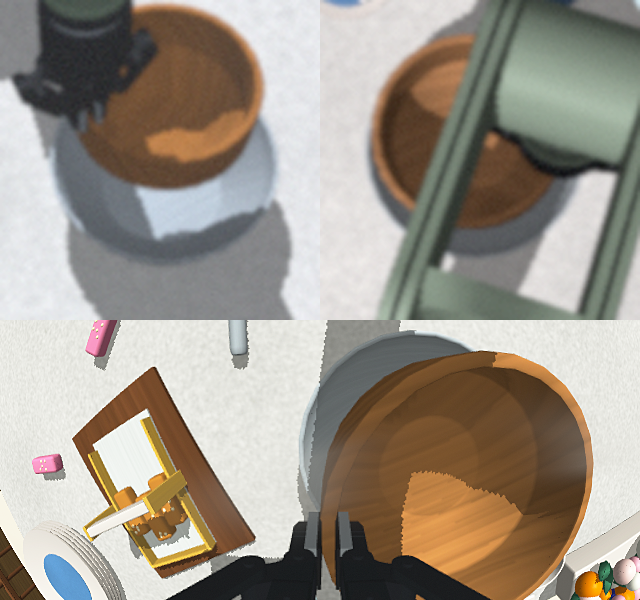

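The wooden bowl is centred over the silver bowl in both fixed views. I'll lower it.

```bash
python3 -m jog '[0,0,-0.04,0,0,0,0,0,-0.07,0,0,0,0,0,-0.07,0,0,0,0,0,-0.07,0,0,0,0,0,-0.05,0,0,0,0,0,-0.03,0,0,0,0,0,0,0,0,0]'; python3 -m jog '[0,0,-0.01,0,0,0,0,0,-0.01,0,0,0,0,0,0,0,0,0]'
```

```text
clock: 9.88
tcp_pos: [0.5416, -0.0899, 0.0634]
eef_rot: [[-0.948, 0.317, -0.001], [0.317, 0.948, 0.0], [0.001, -0.0, -1.0]]
wrist_force: [-0.5, 0.4, -2.6]
grip_width: 0.073
gripper_force: 84.8
clock: 10.25
tcp_pos: [0.5425, -0.0903, 0.0584]
eef_rot: [[-0.948, 0.317, 0.001], [0.317, 0.948, -0.0], [-0.001, -0.0, -1.0]]
wrist_force: [1.3, -0.8, -1.3]
grip_width: 0.077
gripper_force: 85.1
```

```bash
for i in 1 2 3; do :; done; python3 -m jog '[0,0,-0.01,0,0,0,0,0,0,0,0,0]'; python3 -m jog '[0,0,-0.007,0,0,0,0,0,0,0,0,0]'
```

```text
clock: 10.5
tcp_pos: [0.5426, -0.0908, 0.0557]
eef_rot: [[-0.948, 0.317, 0.001], [0.317, 0.948, -0.001], [-0.001, -0.001, -1.0]]
wrist_force: [-0.9, -2.6, 1.0]
grip_width: 0.076
gripper_force: 85.8
clock: 10.75
tcp_pos: [0.5429, -0.0911, 0.0539]
eef_rot: [[-0.948, 0.317, 0.002], [0.317, 0.948, -0.002], [-0.002, -0.001, -1.0]]
wrist_force: [-2.0, -4.8, 4.2]
grip_width: 0.078
gripper_force: 86.7
```

```bash
python3 -m jog '[0,0,-0.007,0,0,0,0,0,0,0,0,0]'
```

```text
clock: 11.0
tcp_pos: [0.543, -0.0915, 0.0537]
eef_rot: [[-0.948, 0.317, 0.001], [0.317, 0.948, -0.002], [-0.002, -0.002, -1.0]]
wrist_force: [-6.4, -4.3, 14.8]
grip_width: 0.08
gripper_force: 88.3
```

```bash
python3 -m jog '[-0.008,-0.006,0,0,0,0,0,0,0,0,0,0]'; python3 - <<'E'
from h import *
cap('wrist','w7.png');cap('top','t7.png');cap('scene','s7.png')
w=cv2.imread('pics/w7.png');k=cv2.inRange(cv2.cvtColor(w,cv2.COLOR_BGR2HSV),(5,90,60),(22,255,255));k[:,:250]=0
n,l,st,_=cv2.connectedComponentsWithStats(k);i=st[1:,4].argmax()+1
c=max(cv2.findContours((l==i).astype(np.uint8),cv2.RETR_EXTERNAL,cv2.CHAIN_APPROX_NONE)[0],key=cv2.contourArea)[:,0]
print(cv2.boundingRect(c))
h=cv2.convexHull(c.reshape(-1,1,2))[:,0];c2=c[c[:,1]<220][::4]
# free fit: rim centre, tilt with r=.088 : minimise distance of ray/plane hits from circle
from rig import telemetry
R=[ray('wrist',*p) for p in c2];O=R[0][0];D=np.array([r[1] for r in R])
def f(q,r=.088):
    n=np.array([q[3],q[4],1]);C=q[:3];t=((C-O)@n)/(D@n);P=O+D*t[:,None];return np.linalg.norm(P-C,axis=1)-r
s=least_squares(f,[.567,-.01,.101,0,0],loss='soft_l1',f_scale=.001);print(s.x.round(4),np.abs(s.fun).max())
E
```

```text
clock: 11.25
tcp_pos: [0.5426, -0.0918, 0.0534]
eef_rot: [[-0.948, 0.318, 0.006], [0.318, 0.948, 0.0], [-0.006, 0.002, -1.0]]
wrist_force: [-1.3, -0.1, 9.1]
grip_width: 0.074
gripper_force: 87.6
(319, 90, 283, 264)
[ 0.5621 -0.0068  0.0707  0.1854 -0.3425] 0.0035777556230560253
```

```bash
python3 -m jog '[0,0,0,0,0,0,0,0,0,0,0,0,0,0,0,0,0,0]' 32 && python3 -m jog '[0,0,0.03,0,0,0,0,0,0.07,0,0,0,0,0,0.1,0,0,0,0,0,0.12,0,0,0,0,0,0.12,0,0,0,0,0,0.12,0,0,0,0,0,0.06,0,0,0,0,0,0,0,0,0]' 60
python3 - <<'E'
from h import *
w=cap('wrist','w8.png')[:,:,::-1].copy();k=cv2.inRange(cv2.cvtColor(w,cv2.COLOR_BGR2HSV),(5,90,60),(22,255,255));k[:,:250]=0
n,l,st,_=cv2.connectedComponentsWithStats(k);i=st[1:,4].argmax()+1
c=max(cv2.findContours((l==i).astype(np.uint8),cv2.RETR_EXTERNAL,cv2.CHAIN_APPROX_NONE)[0],key=cv2.contourArea)[:,0];print(cv2.boundingRect(c))
c=c[c[:,1]<210][::3]
for z in(.095,.101,.107):
    P=np.array([onz('wrist',*p,z) for p in c]);x,f=circ(P[:,:2]);print(z,x,f.max(),f.mean())
g=lambda i,w,h:np.clip(1.5*cv2.resize(i,(w,h),interpolation=cv2.INTER_CUBIC).astype(float),0,255).astype(np.uint8)
t=cap('top','t8.png')[:,:,::-1];s=cap('scene','s8.png')[:,:,::-1]
cv2.imwrite('pics/c8.png',np.vstack([np.hstack([g(s[130:250,270:390],320,320),g(t[130:250,240:360],320,320)]),w[60:340]]))
E
```

```text
clock: 11.78
tcp_pos: [0.5391, -0.0914, 0.0502]
eef_rot: [[-0.948, 0.317, -0.001], [0.317, 0.948, 0.001], [0.001, 0.0, -1.0]]
wrist_force: [-0.2, -0.2, -1.0]
grip_width: 0.376
gripper_force: 0.0
clock: 12.78
tcp_pos: [0.5406, -0.0922, 0.2384]
eef_rot: [[-0.948, 0.317, 0.003], [0.317, 0.948, -0.001], [-0.003, 0.0, -1.0]]
wrist_force: [0.3, 0.0, -0.1]
grip_width: 0.698
gripper_force: 0.0
(326, 99, 154, 157)
0.095 [ 0.56050513 -0.00809749  0.08593546] 0.011402089436373122 0.001910572275529136
0.101 [ 0.55866398 -0.00919631  0.08430599] 0.011169342944274033 0.0018756676235243905
0.107 [ 0.55682302 -0.01029529  0.08267665] 0.010936898122154814 0.0018407430666548938
```

View pics/c8.png

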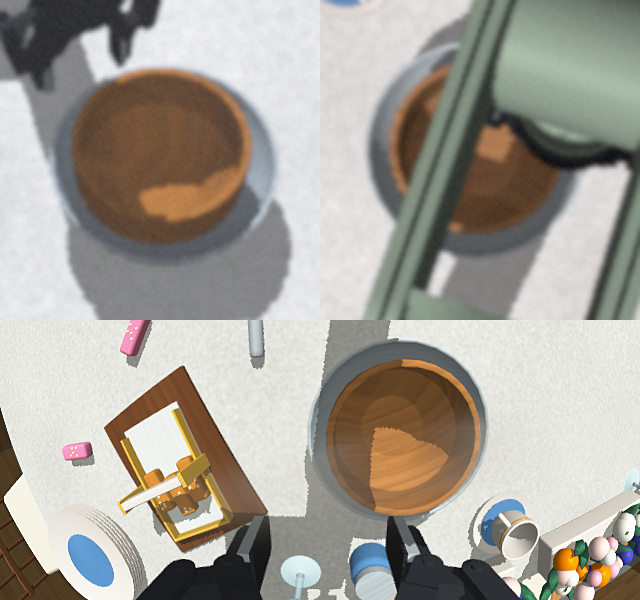

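The wooden bowl is nested and level in all views, with its wrist-view centre at about (403,178) full-frame. Next I'll measure the tray from this picture.

```bash
python3 - <<'E'
from h import *
W=lambda u,v,z:onz('wrist',u,v,z)[:2]
op=[W(123,178,.013),W(177,142,.013)];cl=[W(180,292,.031),W(231,267,.031)];bar=[W(118,247,.096),W(210,202,.096)]
ax=sum(cl)/2-sum(op)/2;d=bar[0]-bar[1]
print(np.round(op,3),np.round(cl,3),np.round(bar,3))
print('ctr',(sum(cl)+sum(op))/4,'bar',sum(bar)/2,'yaw',np.degrees(np.arctan2(ax[1],ax[0])),np.degrees(np.arctan2(d[1],d[0])))
B=[W(185,106,.01),W(104,170,.01),W(178,292,.01),W(267,255,.01)];print('board',np.round(B,3),np.mean(B,0))
o=telemetry.get_obs();print(np.round(o['joints'],2),o['tcp_pos'])
E
```

```text
[[ 0.441 -0.393]
 [ 0.429 -0.277]] [[ 0.641 -0.376]
 [ 0.623 -0.268]] [[ 0.524 -0.386]
 [ 0.513 -0.223]]
ctr [ 0.53349847 -0.32847028] bar [ 0.51867623 -0.30435574] yaw 3.744387543686754 -85.9541715324802
board [[ 0.387 -0.247]
 [ 0.414 -0.428]
 [ 0.65  -0.397]
 [ 0.629 -0.216]] [ 0.52012765 -0.32220387]
[-0.33  0.12  1.56  0.    1.46 -1.57] [ 0.53853285 -0.0915165   0.23481053]
```

```bash
python3 -m jog '[-0.005,-0.05,0,0,0,-0.15,-0.005,-0.09,0,0,0,-0.15,-0.005,-0.09,0,0,0,-0.15,-0.005,-0.09,0,0,0,-0.15,-0.005,-0.09,0,0,0,-0.15,-0.005,-0.09,0,0,0,-0.15,-0.005,-0.09,0,0,0,-0.15,-0.005,-0.09,0,0,0,-0.15]' 45 && python3 -m jog '[-0.005,-0.09,0,0,0,-0.15,0,-0.035,0,0,0,-0.15,0,0,0,0,0,0]'
cat > tr.py <<'E'
from h import *
w=cap('wrist','w9.png')[:,:,::-1].copy();hsv=cv2.cvtColor(w,cv2.COLOR_BGR2HSV)
for nm,m in(('gold',cv2.inRange(hsv,(20,120,80),(32,255,255))),('white',cv2.inRange(hsv,(0,0,170),(179,60,255))),('board',cv2.inRange(hsv,(3,90,20),(19,255,150)))):
    cs=sorted(cv2.findContours(m,cv2.RETR_EXTERNAL,cv2.CHAIN_APPROX_NONE)[0],key=cv2.contourArea)[-4:]
    print(nm,[(int(cv2.contourArea(c)),cv2.boundingRect(c)) for c in cs])
o=telemetry.get_obs();print(np.round(o['tcp_pos'],4),np.round(o['eef_rot'],3)[:,1],np.round(o['joints'],2))
E
python3 tr.py
```

```text
clock: 13.92
tcp_pos: [0.5267, -0.296, 0.2344]
eef_rot: [[-0.297, 0.955, -0.003], [0.955, 0.297, 0.003], [0.004, -0.002, -1.0]]
wrist_force: [0.3, 0.3, 0.5]
grip_width: 0.526
gripper_force: 0.0
clock: 14.3
tcp_pos: [0.5252, -0.3335, 0.2344]
eef_rot: [[-0.07, 0.998, -0.003], [0.998, 0.07, 0.003], [0.003, -0.003, -1.0]]
wrist_force: [-0.4, 0.4, 0.5]
grip_width: 0.525
gripper_force: 0.0
gold [(21, (338, 210, 18, 3)), (42, (324, 232, 16, 4)), (72, (267, 206, 59, 7)), (828, (264, 122, 145, 92))]
white [(2635, (586, 121, 49, 147)), (3308, (515, 0, 82, 71)), (4522, (460, 0, 134, 142)), (119755, (0, 0, 528, 357))]
board [(837, (588, 86, 48, 45)), (7661, (229, 92, 191, 131)), (7911, (0, 292, 132, 108)), (8556, (556, 202, 84, 198))]
[ 0.5254 -0.3329  0.2348] [ 0.997  0.071 -0.002] [-0.7   0.28  1.37  0.    1.49 -0.78]
```

```bash
python3 - <<'E'
from h import *
w=cv2.imread('pics/w9.png');hsv=cv2.cvtColor(w,cv2.COLOR_BGR2HSV)
B=cv2.inRange(hsv,(3,90,20),(19,255,150))
def fit(px,z):
    P=np.array([onz('wrist',*p,z)[:2] for p in px]);
    for _ in range(3):
        c=P.mean(0);u,s,v=np.linalg.svd(P-c);d=v[0];r=np.abs((P-c)@v[1]);P=P[r<max(.0015,np.median(r)*2)]
    d=d*np.sign(d[np.abs(d).argmax()]);return c.round(4),round(np.degrees(np.arctan2(d[1],d[0])),2),len(P)
print('board +y edge',fit([(u,np.argmax(B[85:,u]>0)+85) for u in range(245,410,3)],.01))
print('board -x edge',fit([(np.argmax(B[v,200:]>0)+200,v) for v in range(105,215,3)],.01))
print('board +x edge',fit([(440-np.argmax(B[v,:440][::-1]>0),v) for v in range(105,190,3)],.01))
G=cv2.inRange(hsv,(20,110,60),(34,255,255))
print('tray +y wall outer',fit([(u,np.argmax(G[100:,u]>0)+100) for u in range(270,315,3)],.034),fit([(u,np.argmax(G[100:,u]>0)+100) for u in range(360,400,3)],.034))
cl='.GBWxk'
for v in range(112,262,5):
    s=''
    for u in range(250,425,2):
        h,S,V=hsv[v,u]
        s+= 'G' if G[v,u] else 'b' if (3<=h<=19 and S>90) else 'W' if (S<60 and V>200) else 'w' if (S<60 and V>110) else 'k' if V<60 else '.'
    print(v,s)
E
```

```text
board +y edge (array([ 0.5151, -0.2368]), np.float64(8.58), 55)
board -x edge (array([ 0.3998, -0.3323]), np.float64(98.47), 31)
board +x edge (array([ 0.6402, -0.2866]), np.float64(85.56), 21)
tray +y wall outer (array([ 0.4757, -0.278 ]), np.float64(3.35), 15) (array([ 0.5833, -0.271 ]), np.float64(2.47), 14)
112 bbbbbbbbbbbbbbbbbbbbbbbbbbbbbbbbbbbbbbbbbbbbbbbbbbbbbbbbbbbbbbbbbbbbbbbbbbbbbbbbbbbb.wWW
117 bbbbbbbbbbbbbbbbbbbbbbbbbbbbbbbbbbbbbbbbbbbbbbbbbbbbbbbbbbbbbbbbbbbbbbbbbbbbbbbbbbbbb.wW
122 bbbbbbbbbbbbbbbbbbbbbbbbbbbbbbbbbbbbbbGGGGGGGbbbbbbbbbbbbbbbbbbbbbbbbbbbbbbbbbbbbbbbbwwW
127 bbbb.WW.GGGGGGGGGGGGGGGGGGGGGGGGGGGGGGGGGGGGGGGGGGGGGGGGGGGGGGbbbbbbbbbbbbbbbbbbbbbbbwWW
132 bbbbwWWWWWwwwwwwwwwwwwwwwwwwwwwwwwwwwwwWWWWWwwwwwwwwwwwwwwwwwwwwwwwww....GGGGGGGbbbbbwwW
137 bbbb.WWWWWWWWWWWWWWWWWWWWWWWWWWWWWWbbbbWWWWW.bbbbbbbbbbbbbbbWWWWWWwwwwwwwWWWGGGGbbbbbwwW
142 bbbbbWWWWWWWWWWWWWWWWWWWWWWWWWWWWWbbbbbWWWWW.bbbbbbb.bbbbbbbbwwwWWWWWWWWWWWWGGGbbbbbb.wW
147 bbbbbWWWWWWWWWWWWWWWWWWWWWWWWWWWWWbbbbbWWWWWbbbWbbbbbbbbbbbbbwwwwwWWWWWWWWWWGGGbbbbbb.wW
152 bbbbbWWWWWWWWWWWWWWWWWWWWWWWWWWWWW.bbbb
[... 1302 characters left out ...]
WWWWw...w.............................wWwwwWWWWWW
227 ......................................wWWWWw.wwwWWWWWWwwwwwwwwwwwwwwwwwWWWWWWwWwWwwWWWWW
232 .w.wwwwwwwwwWWWWWWWWWWWWWWWWWWWWWWWW.GGGGbGGG.WWwWWwwWWWWwwwwwwwwwwwwwWWWWWWWWWwwWWWWWWW
237 WWWWWWWWWWWWWWWWWWWWWWWWWWWWWWWWWWWWWWWWWWWWWWWWWWWWWWWwWWWWWWwwwwwwwwwWWWwwwWWwWWWWWWwW
242 WWWWWWWWWWWWWWWWWWWWWWWWWWWWWWWWWWWWWWWWWWWWWWWWWWWWWWWWWWWWWWWWWWWWWWWWWWWWWWwWWWWWWWWW
247 WWWWWWWWWWWWWWWWWWWWWWWWWWWWWWWWWWWWWWWWWWWWWWWWWWWwWWWWwWWWWWWWWWWWWWWWwWWWWWWWWWWWWWWW
252 WWWWWWWWWWWWWWWWwWWWWWWWWWWWWWWWWWWWWWWWWWWWWWWWWWWWWWWWWWWWWWWwWWWWwWWWWWWWWWWWWWWWWWWw
257 WWWWWWWWWwwwww...wWWWWWWWWWWWWWWWWWWWWWWWWWWWWWWWWWWWWWWWWWWWwkk.....wWWWWWWWWWWWWWWWWWW
```

```bash
python3 - <<'E'
from h import *
print(arm.grip_depth)
m=eyes.camera_model('wrist');T=np.linalg.inv(np.array(m['tool_from_camera']));f=200/np.tan(np.radians(m['fov_y']/2))
for x in(.011,0,-.011):
  for z in(-.05,-.04,-.03,-.02,-.01,0):
    c=T[:3,:3]@[x,.0,z]+T[:3,3];r=np.hypot(c[0],c[1]);a=np.arctan2(r,c[2]);print(x,z,round(m['cy']+f*a*c[1]/r),end=' | ')
  print()
o=telemetry.get_obs();t=np.array(o['tcp_pos'])
for u,v in((332.5,178),(333,132),(332,228)):print(onz('wrist',u,v,.096))
b=onz('wrist',332.5,178,.096);print('shift share',(b-t)[:2]/.3,t)
E
```

```text
0.0187
0.011 -0.05 263 | 0.011 -0.04 253 | 0.011 -0.03 244 | 0.011 -0.02 237 | 0.011 -0.01 230 | 0.011 0 223 | 
0 -0.05 283 | 0 -0.04 272 | 0 -0.03 263 | 0 -0.02 254 | 0 -0.01 247 | 0 0 240 | 
-0.011 -0.05 301 | -0.011 -0.04 290 | -0.011 -0.03 280 | -0.011 -0.02 271 | -0.011 -0.01 263 | -0.011 0 256 | 
[ 0.52897086 -0.32450473  0.096     ]
[ 0.52589793 -0.27660083  0.096     ]
[ 0.53268461 -0.38044961  0.096     ]
shift share [0.01195312 0.02787303] [ 0.52538492 -0.33286663  0.23484761]
```

```bash
python3 -m jog '[0.012,0.013,-0.06,0,0,0,0,0,-0.1,0,0,0,0,0,-0.12,0,0,0,0,0,-0.12,0,0,0,0,0,-0.1,0,0,0,0,0,-0.06,0,0,0,0,0,0,0,0,0]' 45 && python3 -m jog '[0,0,-0.06,0,0,0,0,0,-0.056,0,0,0,0,0,0,0,0,0]' && python3 -m jog '[0,0,0,0,0,0,0,0,0,0,0,0,0,0,0,0,0,0,0,0,0,0,0,0]' 0 110
```

```text
clock: 15.22
tcp_pos: [0.5286, -0.3277, 0.0666]
eef_rot: [[-0.071, 0.997, -0.003], [0.997, 0.071, 0.003], [0.003, -0.003, -1.0]]
wrist_force: [-1.1, 0.3, 0.9]
grip_width: 0.525
gripper_force: 0.0
clock: 15.6
tcp_pos: [0.5284, -0.3284, 0.032]
eef_rot: [[-0.07, 0.998, -0.003], [0.998, 0.07, 0.003], [0.003, -0.003, -1.0]]
wrist_force: [0.1, 0.3, -0.3]
grip_width: 0.526
gripper_force: 0.0
clock: 16.1
tcp_pos: [0.5302, -0.3302, 0.0351]
eef_rot: [[-0.07, 0.998, 0.001], [0.998, 0.07, -0.001], [-0.001, 0.001, -1.0]]
wrist_force: [-0.9, -0.6, 5.3]
grip_width: 0.119
gripper_force: 108.1
```

```bash
python3 -m jog '[0,0,0.02,0,0,0,0,0,0.05,0,0,0,0,0,0.09,0,0,0,0,0,0.12,0,0,0,0,0,0.12,0,0,0,0,0,0.11,0,0,0,0,0,0.06,0,0,0,0,0,0.03,0,0,0]' && python3 -m jog '[0,0.03,0,0,0,0,0,0.07,0,0,0,0,0,0.11,0,0,0,0,0,0.13,0,0,0,0,0,0.14,0,0,0,0,0,0.14,0,0,0,0,0.01,0.14,0,0,0,0,0.03,0.12,0,0,0,0]' && python3 -m jog '[0.05,0.09,0,0,0,0,0.07,0.06,0,0,0,0,0.09,0.03,0,0,0,0,0.1,0.018,0,0,0,0,0.09,0,0,0,0,0,0.07,0,0,0,0,0,0.048,0,0,0,0,0,0,0,0,0,0,0]'
python3 -c "
from h import *
cap('top','t10.png');cap('scene','s10.png');cap('wrist','w10.png');o=telemetry.get_obs();print(o['tcp_pos'])"
```

```text
clock: 17.1
tcp_pos: [0.5299, -0.3295, 0.2149]
eef_rot: [[-0.07, 0.998, 0.001], [0.998, 0.07, -0.0], [-0.0, 0.001, -1.0]]
wrist_force: [-0.6, 0.5, -5.1]
grip_width: 0.118
gripper_force: 107.6
clock: 18.1
tcp_pos: [0.5399, -0.062, 0.2125]
eef_rot: [[-0.071, 0.997, -0.003], [0.997, 0.071, 0.002], [0.002, -0.003, -1.0]]
wrist_force: [1.2, -0.7, -5.4]
grip_width: 0.121
gripper_force: 107.6
clock: 19.1
tcp_pos: [0.6962, -0.0045, 0.2118]
eef_rot: [[-0.071, 0.997, -0.004], [0.997, 0.071, 0.001], [0.001, -0.004, -1.0]]
wrist_force: [-0.3, -0.3, -5.4]
grip_width: 0.117
gripper_force: 107.8
[ 0.69576774 -0.00521067  0.21305577]
```

```bash
python3 -m jog '[-0.014,0,-0.02,0.004,-0.056,0,-0.014,0,-0.03,0.008,-0.111,0,-0.014,0,-0.03,0.008,-0.111,0,-0.014,0,-0.03,0.008,-0.111,0,0,0,-0.01,0.004,-0.056,0,0,0,0,0,0,0]' && python3 -m jog '[-0.008,0,0,0.004,-0.056,0,-0.008,0,0,0.004,-0.056,0,0,0,0,0,0,0,0,0,0,0,0,0]'
cat > chk.py <<'E'
from h import *
import sys
w=cap('wrist',sys.argv[1])[:,:,::-1];hsv=cv2.cvtColor(w,cv2.COLOR_BGR2HSV)
for v in range(100,250,8):
    s=''
    for u in range(170,425,3):
        h,S,V=map(int,hsv[v,u]);s+='G' if (20<=h<=34 and S>110 and V>60) else 'b' if (3<=h<=19 and S>90) else 'W' if (S<60 and V>200) else 'w' if (S<60 and V>110) else '.'
    print(v,s)
E
python3 chk.py w11.png
```

```text
clock: 20.0
tcp_pos: [0.6773, -0.0056, 0.1767]
eef_rot: [[-0.07, 0.939, 0.338], [0.998, 0.065, 0.025], [0.002, 0.339, -0.941]]
wrist_force: [0.1, 0.2, -4.7]
grip_width: 0.119
gripper_force: 108.0
clock: 20.5
tcp_pos: [0.6762, -0.0061, 0.1788]
eef_rot: [[-0.07, 0.903, 0.424], [0.998, 0.063, 0.03], [0.0, 0.425, -0.905]]
wrist_force: [-1.0, -0.2, -4.4]
grip_width: 0.116
gripper_force: 108.0
100 wwwwwwwwwwwwwwwwwwwwwwwwWWWWWWWWWWWWWWWWWWWWWWWwWWWwwWWWWwwwwwWwwwwwwwwwwww...wwwwwWW
108 bbbwwwwwwwwwwwwwwwwwwwwwwwWWWWWWWWWWWwWWWWWWWWWWwWWwwWw.wWWWWWWWWWWwwwwwwww..WwwwwWWw
116 bbbbbbbbbb.wwwwwwwwwwwwwwwwww.WWWWWWWWwWWWWWWWWWWWWWwwwwwWwWWwWWWWWwW.wwwwwwwwwwwwWWW
124 bbbbbbbbbbbbbbbwwwwwwwwwwwwwwwwwwwWWWWWWwwWWWWWWWWWWWWwWWWWWwWWWwWWWWWWWwwWwwwwwwwWWW
132 bbbbbbbbbbbbbbbbbb.wwwwwwwwwwwwwwwwwwWWWWWWWwwWWWWWWWWWWWWWWWwwWWWWWWWWWWWwwwwwwwwWWW
140 bbbbbbbbbbbbbbbbbbbbb...wwwwwwwwwwwwwwwwWwWWWWWWGGGGGGGGGGwWWWWWWWwWwwWWWWwwwwwwwWWWW
148 bbbbbbbbbbbbbbbbbbbbbbbwwwwwwwwwwwww...........GGGGGGGGGGGGG.....wwwwwwwwwwwwwwwwWW..
156 bbbbbbbWGGGGGGGGGGGGGGGGGGGGGGGGGGGGGGGGGGGGGGGGGGGGGGGGGGGGGGGGGGGGGGGGGGG
[... 300 characters left out ...]
WWWWWWWWWWWWWWWWWWWWWWWWWWWWbbbbbWWWWWWWWWWbbb.bbbbbbbbbbbbbbbbbWWWWWW
196 bbbbbbbbWWWWWWWWWWWWWWWWWWWWWWWWWWWWWWWWWWWbbbbbwWWWWWWWWWbbbbbbbbbbbbbbbbbbbbbWWWWWW
204 bbbbbbbbbWWWWWWWWWWWWWWWWWWWWWWWWWWWWWWWWWWWbbbbwWWWWWWWWWbbbbbbb..bbbbbbbbbbbWWWWWWW
212 bbbbbbbbbWWWWWWWWWWWWWWWWWWWWWWWWWWWWWWWWWWWWWWWwWWWWWWWWWwwwwwwwwWWWwwww...wwww.WWWW
220 bbbbbbbbb.WWWWWWWWWWWWWWWWWWWWWWWWWWWWWWWWWWWWWWwWWWWWWWWW....bbbbbbbbbbbbbbbbbbbbbbW
228 bbbbbbbbbbWWWWWWWWWWWWWWWWWWWWWWWWWWWWWWWWWWWWWWwWWWWWWWWWbbbbbbbbbbbbbbbbbbbbbbW.bbW
236 bbbbbbbbbbWWWWWWWWWWWWWWWWWWWWWWWWWWWWWWWWWWWWWWwWWWWWWWWW..bbbbb..bbbbbbbbbbbbbbbbbW
244 bbbbbbbbbbbWWWWWWWWWWWWWWWWWWWWWWWWWWWWWWWWWWWWWwWWWWWWWWwbbbbbbbbbbbbbbbbbbbbbbWbbbW
```

```bash
python3 -m jog '[-0.01,0,0,0.004,-0.056,0,-0.01,0,0,0.004,-0.056,0,0,0,0,0,0,0,0,0,0,0,0,0]'; python3 chk.py w12.png | sed -n 10,19p;  python3 -m jog '[-0.01,0,0.006,0.004,-0.056,0,-0.01,0,0.006,0.004,-0.056,0,0,0,0,0,0,0,0,0,0,0,0,0]';python3 chk.py w13.png | sed -n 10,19p
```

```text
clock: 21.05
tcp_pos: [0.6704, -0.0062, 0.1788]
eef_rot: [[-0.07, 0.862, 0.502], [0.998, 0.06, 0.036], [0.001, 0.503, -0.864]]
wrist_force: [0.5, 0.5, -4.8]
grip_width: 0.118
gripper_force: 108.1
172 bbbbbbb.WWWWWWWWWWWWWWWWWWWWWWWWWWWWWWWWWWWbbGGGGGGGGGGGGGGGGGbbbbbbbbbbbbbbbwWWWWWWW
180 bbbbbbbbWWWWWWWWWWWWWWWWWWWWWWWWWWWWWWWWWWwbbbbbWWWWWWWWWWbb..bbbbWWbbbbbbbbbbWWWWWWW
188 bbbbbbbbWWWWWWWWWWWWWWWWWWWWWWWWWWWWWWWWWWwbbbbbwWWWWWWWWWbb.bbbbbbbbbbbbbbbbbWWWWWWW
196 bbbbbbbbWWWWWWWWWWWWWWWWWWWWWWWWWWWWWWWWWWwbbbbbwWWWWWWWWWbbbbbbbbbbbbbbbbbbbbWWWWWWW
204 bbbbbbbbbWWWWWWWWWWWWWWWWWWWWWWWWWWWWWWWWWWbbbbbwWWWWWWWWWbbbbbb..bbbbbbbbbbb.WWWWWWW
212 bbbbbbbbbWWWWWWWWWWWWWWWWWWWWWWWWWWWWWWWWWWWWWWWwWWWWWWWWWwwwwWWWWwwwWwwww.wwww.WWWWW
220 bbbbbbbbb.WWWWWWWWWWWWWWWWWWWWWWWWWWWWWWWWWWWWWWwWWWWWWWWWb.b.bbbbbbbbbbbbbbbbbbbbbWW
228 bbbbbbbbbbWWWWWWWWWWWWWWWWWWWWWWWWWWWWWWWWWWWWWWwWWWWWWWWWbbbbbbbbbbbbbbbbbbbbbWWbbWW
236 bbbbbbbbbbWWWWWWWWWWWWWWWWWWWWWWWWWWWWWWWWWWWWWWwWWWWWWWWW.bbbbb..bbbbbbbbbbbbbbbbbWW
244 bbbbbbbbbbbWWWWWWWWWWWWWWWWWWWWWWWWWWWWWWWWWWWWWwWWWWWWWWWbbbbbbbbbbbbbbbbbbbbbW.bbWW
cloc
[... 393 characters left out ...]
WWWWWWWWWWWWWWWWWWbbbbbbbbbbbbbbbwWWWWWWWWWbbbbbbbbbb.WWWWWWWWWWWWWWWW
196 bbbbbbbbWWWWWWWWWWWWWWWWWWWWWWWWWbbbbbbbbbbbb.WbwWWWWWWWWWbbbbbbbbbbwWWWWWWWWWWWWWWWW
204 bbbbbbbbbWWWWWWWWWWWWWWWWWWWWWWWWwbbbbbbbbbbbbbbwWWWWWWWWWbbbbbbbbbbWWWWWWWWWWWWWWWWW
212 bbbbbbbbbWWWWWWWWWWWWWWWWWWWWWWWWWWWWWWWWWWWWWWWwWWWWWWWWWwwwWwwwwwwwwwWWWWWWWWWWWWWW
220 bbbbbbbbb.WWWWWWWWWWWWWWWWWWWWWWWWWWWWWWwbbbbbbbwWWWWWWWWWbbbbbbbbbbbbbbbWWWWWWWWWWWW
228 bbbbbbbbbbWWWWWWWWWWWWWWWWWWWWWWWWWWWWWWbbbbbbbbwWWWWWWWWWbbbbbbbbbbb.WbbbWWWWWWWWWWW
236 bbbbbbbbbbWWWWWWWWWWWWWWWWWWWWWWWWWWWWWWbbbbbbb.wWWWWWWWWWbbbbbbbbbbbbbbbbWWWWWWWWWWW
244 bbbbbbbbbbbWWWWWWWWWWWWWWWWWWWWWWWWWWWWWbbbbbbbb.WWWWWWWWWbbbbbbbbbbb.Wbb.WWWWWWWWWWW
```

The biscuits are sliding slowly at about 35°. I'll tilt slightly more and wait.

```bash
python3 -m jog '[-0.01,0,0.004,0.004,-0.05,0,0,0,0,0,0,0,0,0,0,0,0,0,0,0,0,0,0,0,0,0,0,0,0,0]'; python3 chk.py w14.png | sed -n 7,19p
```

```text
clock: 22.28
tcp_pos: [0.6612, -0.0062, 0.1835]
eef_rot: [[-0.07, 0.791, 0.608], [0.998, 0.055, 0.044], [0.001, 0.609, -0.793]]
wrist_force: [0.9, 0.0, -3.9]
grip_width: 0.117
gripper_force: 108.2
148 bbbbbbbbbbbbbbbbbbbbbb.wwwwwwwwwwwwwwwww.......GGGGGGGGGGGGG......wwwww..w.bbbbbbb...
156 bbbbbbbWGGGGGGGGGGGGGGGGGGGGGGGGGGGGGGGGGGGGGGGGGGGGGGGGGGGGGGGGGGGGGGGGGGGGGGGGGGGGG
164 bbbbbbbWWWWWwwwwwwwwwwwwwwWwwWWWwwWWwwwwWWww.GbGGGGGGGGGGGGGGGwwwWWwwwWWwwwwWwwwwwwww
172 bbbbbbb.WWWWWWWWWWWWWWWWWWWWWWWWWWWWWWWWWWWWWGGGGGGGGGGGGGGGGGWWWWWWWWWWWWWWWWWWWWWWW
180 bbbbbbbbWWWWWWWWWWWWWWWWWWWWWWWWWWWWWWWWWWWWWWWWwWWWWWWWWWwWWWWWWWWWWWWWWWWWWWWWWWWWW
188 bbbbbbbbWWWWWWWWWWWWWWWWWWWWWWWWWWWWWWWWWWWWWWWWwWWWWWWWWWwWWWWWWWWWWWWWWWWWWWWWWWWWW
196 bbbbbbbbwWWWWWWWWWWWWWWWWWWWWWWWWWWWWWWWWWWWWWWWwWWWWWWWWWWWWWWWWWWWWWWWWWWWWWWWWWWWW
204 bbbbbbbbbWWWWWWWWWWWWWWWWWWWWWWWWWWWWWWWWWWWWWWWwWWWWWWWWWWWWWWWWWWWWWWWWWWWWWWWWWWWW
212 bbbbbbbbbWWWWWWWWWWWWWWWWWWWWWWWWWWWWWWWWWWWWWWWwWWWWWWWWWWWWWWWWWWWWWWWWWWWWWWWWWWWW
220 bbbbbbbbbb.wwWWWWWWWWWWWWWWWWWWWWWWWWWWWWWWWWWWWwWWWWWWWWWWWWWWWWWWWWWWWWWWWWWWWWWWWW
228 bbbbbbbbbbbwwWWWWWWWWWWWWWWWWWWWWWWWWWWWWWWWWWWWwWWWWWWWWWWWWWWWWWWWWWWWWWWWWWWWWWWWW
236 bbbbbbbbbbb.wwWWWWWWWWWWWWWWWWWWWWWWWWWWWWWWWWWWwWWWWWWWWWWWWWWWWWWWWWWWWWWWWWWWWWWWW
244 bbbbbbbbbbbwwwWWWWWWWWWWWWWWWWWWWWWWWWWWWWWWWWWWwWWWWWWWWWwwWWWWWWWWWWWWWWWWWWWWWWWWW
```

```bash
sed -i 's/range(100,250,8)/range(148,360,10)/' chk.py; python3 chk.py w15.png
```

```text
148 bbbbbbbbbbbbbbbbbbbbbb..wwwwwwwwwwwwwww....b...GGGGGGGGGGGGG......wwwww..w.bbbbbbb...
158 bbbbbbbWGGGGGGGGGGGGGGGGGGGGGGGGGGGGGGGGGGGGGGGGGGGGGGGGGGGGGGGGGGGGGGGGGGGGGGGGGGGGG
168 bbbbbbbwWWWWWWWWWWWWWWWWWWWWWWWWWWWWWWWWWWWWWGGGGGGGGGGGGGGGGGWWWWWWWWWWWWWWWWWWWWWWW
178 bbbbbbbbWWWWWWWWWWWWWWWWWWWWWWWWWWWWWWWWWWWWWWWWwWWWWWWWWWwWWWWWWWWWWWWWWWWWWWWWWWWWW
188 bbbbbbbbWWWWWWWWWWWWWWWWWWWWWWWWWWWWWWWWWWWWWWWWwWWWWWWWWWwWWWWWWWWWWWWWWWWWWWWWWWWWW
198 bbbbbbbb.WWWWWWWWWWWWWWWWWWWWWWWWWWWWWWWWWWWWWWWwWWWWWWWWWWWWWWWWWWWWWWWWWWWWWWWWWWWW
208 bbbbbbbbbWWWWWWWWWWWWWWWWWWWWWWWWWWWWWWWWWWWWWWWwWWWWWWWWWWWWWWWWWWWWWWWWWWWWWWWWWWWW
218 bbbbbbbbbWWWWWWWWWWWWWWWWWWWWWWWWWWWWWWWWWWWWWWWwWWWWWWWWWWWWWWWWWWWWWWWWWWWWWWWWWWWW
228 bbbbbbbbbbWWWWWWWWWWWWWWWWWWWWWWWWWWWWWWWWWWWWWWwWWWWWWWWWWWWWWWWWWWWWWWWWWWWWWWWWWWW
238 bbbbbbbbbbWWWWWWWWWWWWWWWWWWWWWWWWWWWWWWWWWWWWWWwWWWWWWWWWWWWWWWWWWWWWWWWWWWWWWWWWWWW
248 bbbbbbbbbbbWWWWWWWWWWWWWWWWWWWWWWWWWWWWWWWWWWWWWwWWWWWWWWWwWWWWWWWWWWWWWWWWWWWWWWWWWW
258 bbbbbbbbbbbwWWWWWWWWWWWWWWWWWWWWWWWWWWWWWWWWWwwwwWWWWWWWWwwwwwwWWWWWWWWWWWWWWWWWWWWWW
268 bbbbbbbbbbbbWWWW
[... 179 characters left out ...]
wwGGGGGGGG.ww.wwwwwwwwww.......ww.WWWWWWWw..ww.......wwwwwwwwwww.GGGGG
298 bbbbbbbbbbbbbbbGGGGGGG........GGGGGG..............WWWWWWW.............GGGGGG........G
308 bbbbbbbbbbbbbbww..................................wwwwwww............................
318 bbbbbbbbww........................................wwwwwww............................
328 wWWWW.............................................wwwwwww............................
338 .....................w..........................GwwwwwwwwG.........................wW
348 .................b..............................GwwwwwwwwGw..........................
358 .....................................................................................
```

The tray is empty. I'll level it while rising, then carry it back.

```bash
python3 -m jog '[0,0,0.06,0,0,0,0,0,0.08,-0.007,0.1,0,0,0,0.06,-0.008,0.12,0,0,0,0.06,-0.009,0.125,0,-0.02,0,0.04,-0.009,0.125,0,-0.04,0,0,-0.009,0.125,0,-0.06,0,0,-0.009,0.125,0,-0.08,0,0,-0.009,0.111,0]' && python3 -m jog '[-0.08,-0.03,0,0,0,0,-0.08,-0.06,0,0,0,0,-0.06,-0.09,0,0,0,0.02,-0.03,-0.11,0,0,0,0.02,-0.007,-0.12,0,0,0,0.02,0,-0.13,0,0,0,0.02,0,-0.14,0,0,0,0.018,0,-0.14,-0.04,0,0,0]' && python3 -m jog '[0,-0.11,-0.08,0,0,0,0,-0.08,-0.12,0,0,0,0,-0.04,-0.12,0,0,0,0,-0.02,-0.12,0,0,0,0,0,-0.12,0,0,0,0,0,0,0,0,0]'
python3 - <<'E'
from h import *
for n in('top','scene','wrist'):cap(n,n[0]+'16.png')
w=cv2.imread('pics/w16.png');hsv=cv2.cvtColor(w,cv2.COLOR_BGR2HSV)
o=telemetry.get_obs();print(np.round(o['tcp_pos'],4),np.round(o['eef_rot'],3)[:,1])
for v in range(60,330,10):
    s=''
    for u in range(150,480,4):
        h,S,V=map(int,hsv[v,u]);s+='G' if (20<=h<=34 and S>110 and V>60) else 'b' if (3<=h<=19 and S>90) else 'W' if (S<60 and V>200) else 'w' if (S<60 and V>110) else '.'
    print(v,s)
s=cv2.imread('pics/s16.png');hsv=cv2.cvtColor(s,cv2.COLOR_BGR2HSV)
for v in range(150,225,3):
    print(v,' '.join('%3d'%hsv[v,u][2] if (3<=hsv[v,u][0]<=22 and hsv[v,u][1]>90) else '  .' for u in range(292,378,3)))
E
```

```text
clock: 23.38
tcp_pos: [0.6018, -0.0061, 0.2736]
eef_rot: [[-0.069, 0.998, 0.001], [0.998, 0.069, -0.0], [-0.0, 0.001, -1.0]]
wrist_force: [-0.1, -0.1, -4.7]
grip_width: 0.121
gripper_force: 108.1
clock: 24.38
tcp_pos: [0.5256, -0.2545, 0.2629]
eef_rot: [[-0.146, 0.989, 0.007], [0.989, 0.146, -0.004], [-0.004, 0.006, -1.0]]
wrist_force: [1.3, 0.3, -4.9]
grip_width: 0.118
gripper_force: 108.3
clock: 25.12
tcp_pos: [0.5215, -0.3253, 0.0891]
eef_rot: [[-0.145, 0.989, -0.005], [0.989, 0.145, 0.005], [0.005, -0.004, -1.0]]
wrist_force: [0.4, 0.4, -4.8]
grip_width: 0.116
gripper_force: 108.2
[ 0.5254 -0.3284  0.0952] [0.989 0.146 0.003]
60 WWWWWWWWWWWWWWWWWWWWWWWWWWWWWWWWWWWWWWWWwWWWWWWWWWWWWWWWWWWWWWWWWWWWWWWWWWWwwwwwwww
70 WWWWWWWWWWWWWWWWWWWWWWWWWWWWWwWWWWWWWWWWWWWWWWWWWWWWWWWWWWWWWWWWWWWWWWWWWWWWWWwwwww
80 WWWWWWWWWWWWWWWWWWWWWWWWWWWWWWWWWWWWWWWWWWWWWWWWWWWWWWWWWWWWWWWWWWWWWWWWWWWWWWWWwww
90 WWWWWWWWWWWWWWWWWWWWWWWWWWWWWWWWWWWWWWWWWWWWWWWWWWWWWWWWWWWWWWWWWWWWWWWWWWWWWWWWWWW
100 WWWWWWWWWWWWWww.bbbbbbbbbbbbbbbbbbbbbbbbbbbbbbbbbbbbbbbbbbbbbbbbbbbbbbbbbbbbwwWWWWW
110 WWWWWWWWWwbbbbbbbbbbbb
[... 4209 characters left out ...]
  61  61  64  71  68  78  71  77 123 127 128 124 122 123 123 116  79  58   .   .   .   .   .   .   .
210   .   .   .   .   .  61  59  63  63 104 120 109 122 128 127 126 117 114  82  63  60   .   .   .   .   .   .   .   .
213   .   .   .   .   .   .  60  61  60  61  66  69  84  81  82  72  65  64  62  61   .   .   .   .   .   .   .   .   .
216   .   .   .   .   .   .   .   .  60  62  64  63  63  63  61  62  60  61  59   .   .   .   .   .   .   .   .   .   .
219   .   .   .   .   .   .   .   .   .   .  61  64  60  62  63  62   .   .   .   .   .   .   .   .   .   .   .   .   .
222   .   .   .   .   .   .   .   .   .   .   .   .   .   .   .   .   .   .   .   .   .   .   .   .   .   .   .   .   .
```

```bash
python3 - <<'E'
from h import *
w=cap('wrist','w17.png')[:,:,::-1];hsv=cv2.cvtColor(w,cv2.COLOR_BGR2HSV)
B=cv2.inRange(hsv,(3,90,20),(19,255,200))
def fit(px,z):
    P=np.array([onz('wrist',*p,z)[:2] for p in px])
    for _ in range(4):
        c=P.mean(0);u,s,v=np.linalg.svd(P-c);d=v[0];r=np.abs((P-c)@v[1]);P=P[r<max(.0015,np.median(r)*2)]
    d=d*np.sign(d[np.abs(d).argmax()]);return c,np.degrees(np.arctan2(d[1],d[0])),len(P)
py=fit([(u,np.argmax(B[85:,u]>0)+85) for u in range(215,445,4)],.01);mx=fit([(np.argmax(B[v,150:]>0)+150,v) for v in range(112,160,3)],.01);px=fit([(490-np.argmax(B[v,:490][::-1]>0),v) for v in range(112,150,3)],.01)
print(py,mx,px)
for yaw in(py[1],8.4):
    a=np.radians(yaw);d=np.array([np.cos(a),np.sin(a)]);n=np.array([-d[1],d[0]])
    X=(d@mx[0]+d@px[0])/2;Y=n@py[0]-.09;print('ctr',X*d+Y*n,'len',d@px[0]-d@mx[0])
o=telemetry.get_obs();print(np.round(o['tcp_pos'],4))
# orange/brown blobs outside: top diff
a=cv2.imread('pics/t1.png').astype(int);b=cv2.imread('pics/t16.png');h=cv2.cvtColor(b,cv2.COLOR_BGR2HSV);m=cv2.inRange(h,(3,90,20),(20,255,255))
n,l,st,ce=cv2.connectedComponentsWithStats(m);print([(s[:5].tolist()) for s in st[1:] if s[4]>8 and 100<s[1]<330 and 60<s[0]<560])
E
```

```text
(array([ 0.51321252, -0.2375838 ]), np.float64(8.700010737909158), 58) (array([ 0.38671742, -0.28637849]), np.float64(44.59312230598284), 16) (array([ 0.6373236 , -0.24573135]), np.float64(98.71927920556669), 13)
ctr [ 0.52140426 -0.32737789] len 0.2538709948343514
ctr [ 0.52107889 -0.32739815] len 0.25385561535116
[ 0.5256 -0.3286  0.0958]
[[266, 153, 65, 65, 3291], [373, 156, 61, 92, 1561], [439, 211, 6, 16, 43]]
```

```bash
python3 -m jog '[-0.01,0.005,-0.05,0,0,0,0,0,-0.06,0,0,0,0,0,-0.05,0,0,0,0,0,-0.025,0,0,0,0,0,-0.01,0,0,0,0,0,0,0,0,0]'; python3 -m jog '[0,0,-0.007,0,0,0,0,0,0,0,0,0]'; python3 -m jog '[0,0,-0.007,0,0,0,0,0,0,0,0,0]'
```

```text
clock: 26.08
tcp_pos: [0.5204, -0.3253, 0.0351]
eef_rot: [[-0.146, 0.989, -0.001], [0.989, 0.146, 0.0], [0.001, -0.001, -1.0]]
wrist_force: [-3.7, 2.8, 2.3]
grip_width: 0.116
gripper_force: 109.3
clock: 26.32
tcp_pos: [0.5204, -0.3253, 0.0351]
eef_rot: [[-0.146, 0.989, -0.001], [0.989, 0.146, 0.0], [0.001, -0.001, -1.0]]
wrist_force: [-8.2, 5.5, 12.7]
grip_width: 0.118
gripper_force: 110.9
clock: 26.58
tcp_pos: [0.5204, -0.3253, 0.035]
eef_rot: [[-0.146, 0.989, -0.001], [0.989, 0.146, 0.0], [0.001, -0.001, -1.0]]
wrist_force: [-11.2, 8.7, 23.6]
grip_width: 0.119
gripper_force: 112.4
```

```bash
python3 -m jog '[0,0,0.012,0,0,0,0,0,0,0,0,0]' && python3 -m jog '[0,0,0,0,0,0,0,0,0,0,0,0,0,0,0,0,0,0,0,0,0,0,0,0]' 45 && python3 -m jog '[0,0,0.04,0,0,0,0,0,0.08,0,0,0,0,0,0.12,0,0,0,0,0,0.14,0,0,0,0,0,0.14,0,0,0,0,0,0.12,0,0,0,0,0,0.06,0,0,0,0,0,0,0,0,0]'
python3 - <<'E'
from h import *
for n in('wrist','top','scene'):cap(n,n[0]+'18.png')
w=cv2.imread('pics/w18.png');hsv=cv2.cvtColor(w,cv2.COLOR_BGR2HSV)
o=telemetry.get_obs();print(np.round(o['tcp_pos'],4))
for v in range(90,262,6):
    s=''
    for u in range(220,440,3):
        h,S,V=map(int,hsv[v,u]);s+='G' if (20<=h<=34 and S>110 and V>60) else 'b' if (3<=h<=19 and S>90) else 'W' if (S<60 and V>200) else 'w' if (S<60 and V>110) else '.'
    print(v,s)
for n in('t1','t18'):
    b=cv2.imread(f'pics/{n}.png');m=cv2.inRange(cv2.cvtColor(b,cv2.COLOR_BGR2HSV),(3,90,20),(20,255,255))
    _,l,st,_=cv2.connectedComponentsWithStats(m);print([(s[:5].tolist()) for s in st[1:] if s[4]>8 and 100<s[1]<330 and 60<s[0]<560])
E
```

```text
clock: 26.82
tcp_pos: [0.5216, -0.3264, 0.0351]
eef_rot: [[-0.146, 0.989, 0.002], [0.989, 0.146, -0.002], [-0.002, 0.002, -1.0]]
wrist_force: [-2.2, 2.0, 5.6]
grip_width: 0.118
gripper_force: 109.8
clock: 27.32
tcp_pos: [0.5205, -0.3257, 0.0336]
eef_rot: [[-0.146, 0.989, -0.0], [0.989, 0.146, -0.0], [-0.0, -0.0, -1.0]]
wrist_force: [-0.7, 0.4, 0.7]
grip_width: 0.532
gripper_force: 0.0
clock: 28.32
tcp_pos: [0.5212, -0.3262, 0.2456]
eef_rot: [[-0.146, 0.989, 0.003], [0.989, 0.146, -0.002], [-0.003, 0.002, -1.0]]
wrist_force: [-0.5, -0.4, -0.1]
grip_width: 0.527
gripper_force: 0.0
[ 0.5195 -0.3248  0.2414]
90 WWWWWWWWWWWWWWWWWwWWWWWWWWWwWwWWWWWWWWWWWWWWWWWWWWWWWWWWWWWWWWWWWWWWWWWwww
96 WWWWWWWWWWWWWWWwWWWWWWWWWWWWWWWWWWWWWWWWWWWWWWWWWWWWWWWWWWWWWWWWWWWWWWWWWw
102 WWWWWWWWWWWwww.bbbbbbbbbbbbbbbbbbbbbbbbbbbbbbbbbbbbbbbbbbb.wwwwWWWWWWWWWWW
108 WWWWWWbbbbbbbbbbbbbbbbbbbbbbbbbbbbbbbbbbbbbbbbbbbbbbbbbbbbbbbbbbbbb.WWwWWW
114 WWWWWWbbbbbbbbbbbbbbbbbbbbbbbbbbbbbbbbbbbbbbbbbbbbbbbbbbbbbbbbbbbbb.wWwWwW
120 wwWWWWbbbbbbbbbbbbbbbbbbbbbbbbbbbbbbbbbbbbbbbbbbbbbbbbbbbbbbbbbbbbb.WWWWwW
126 WWWWWWbbbbbb
[... 1234 characters left out ...]
....wWwwwwwww
222 WWWWWWWWw..........................WWW...........................wwwwWwwwW
228 WWWWWWWWwwwwwwwwwwwwwwwwwwwwwwwww..WWW.wwwwwwwwwwwwwwwwwwwwwwwwwwwWwwwWwwW
234 WWWWWWWWWWWWWWWWWWWWWWWWWWWWWWWWWwWWW..WWWWwWWwwwwwwwwWwWwWwwWwwWWWWWwWWWw
240 WWWWWWWwWWWWWWWWWWWWWWWWWWWWWWwWWWWWWWWWWWWWWwWWWWwwwwwWWWWWwWWWwWWWWWWwWW
246 WWWWWWWWWWWWWWWWWWWWWWWWWWWWWWWWWWWWWWWWWWWWWWWWwWWWWWWWWWWWWWWWWWWwWWWwWW
252 WWWWWWWWWWWWWWWWWwWWWWWWWWWWWWWWWWWWWWWWWWWWWwWWWWWWwWwwWWWWWWWWwWWWWWWWWW
258 WWWWWWWWWW.wwWWWwwww..WWWWWWWWWWWWWWWWWWWWWWWWWWWwW.....wWWWWWWWWwWWWWWwWW
[[373, 156, 74, 92, 3089], [133, 166, 68, 64, 3370]]
[[266, 153, 65, 64, 3281], [373, 156, 64, 92, 1891], [559, 183, 81, 217, 11890]]
```

```bash
python3 -c "
from rig import arm
print(arm.sign_off())"
```

```text
the job is handed in; nothing more can be done
None
```

The job is handed in at about 28 s: the wooden bowl is nested in the silver bowl, and the empty tray is back square on its board. The biscuits left the tray over the bowl and no strays show on the table, though I didn't count all three inside it.

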